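Sight the target through the swivel mirror

TASK

The small bench camera looks into the sprung swivel mirror on its base plate, but the amber bottle stands between the mirror and the round white target on its post. Lift the bottle aside and stand it upright on the worktop, well clear of the line between mirror and target; then turn the mirror by the black bar on its top until the camera sees the middle of the target reflected in it. Finish while still gripping the bar and holding the mirror steady at that angle (let go, it springs back), and leave the other glassware and bottles where they are.

Things in the scene. Friction and masses are not known exactly. Their poses are not given: they have to be found in the camera images.
- mirror_axis (a point): Point on the upright swivel axis of the mirror, at the height of the camera's lens (90 mm above the worktop). The mirror is a flat glass 64 mm wide and 66 mm high in a black frame (72 x 74 mm, top edge 127 mm above the worktop); its reflecting face contains the axis. Orientation: that of the fixed aluminium base plate (80 x 215 x 12 mm): its y axis points level from the mirror towards the camera, z up. The plate's place and yaw vary.
- camera_lens (a point): Centre of the front lens of the small grey bench camera (body 44 x 48 x 44 mm, top 112 mm above the worktop), fixed on the same base plate 97 mm from the mirror axis and at the same height. It looks level straight at the mirror axis.
- mirror_grip (a point): Centre of the black grip bar on top of the mirror, on the swivel axis, 156 mm above the worktop. The bar is 12 mm thick, 44 mm long and 32 mm high and turns with the mirror; pinch it across its thickness from above. Orientation is that of the mirror: x is the normal of the reflecting face (pointing out of the glass, also the thin way of the bar), y is along the bar, z up.
- mirror (a joint): Swivel angle of the mirror in rad, 0 to 1.45, growing counter-clockwise from above. At 0 the normal of the glass is the x axis of the base plate, square to the camera's line of sight (the face is edge-on to the camera); at 1.57 it would face the camera. A weak spring (0.06 N m per rad) always returns it to 0 when let go. The target comes into view when the normal halves the angle between camera and target, both seen from the axis.
- view_line: The camera's line of sight after the mirror, shown by a flat aluminium pointer 58 mm long, 34 mm above the worktop under the mirror: a half-angle drive turns it twice as far as the mirror, so it always points where the camera looks by reflection (do not push it). Origin on the mirror axis at lens height, x axis along the pointer and the reflected line of sight, y level and square to it, z up. At mirror angle 0 it points straight away from the camera.
- target_center (a point): Middle of the front face of the round target: white disc 50 mm across and 5 mm thick with a thin black cross, upright on a thin post with a round foot 52 mm across, fixed, centre 90 mm above the worktop, about 210 mm from the mirror axis and facing it. Top edge 115 mm above the worktop.
- target: The target's frame: origin on the worktop close below the mirror axis (within 20 mm), x axis level from there to the target (disc face at x = 210 mm), y square to it, z up.
- bottle_center (a point): Centre of the loose amber glass bottle, 58 mm across and 126 mm high, half-way up (63 mm above its underside); z is its upright axis. Its black cap, 34 mm across, is fixed on and fills the top 17 mm (109 to 126 mm up); the shoulder widens below 102 mm. It stands on the worktop about half-way between mirror and target.
- flask: Bystander: conical glass flask, 95 mm across, 113 mm high; origin at the centre of its underside.
- dropper: Bystander: small white dropper bottle with a pointed top, 31 mm across, 94 mm high; origin at the centre of its underside.
- dish: Bystander: flat round glass dish, 81 mm across, 15 mm high; origin at the centre of its underside.
- wash: Bystander: white wash bottle with a bent spout, 88 x 123 mm, 238 mm high; origin at the centre of its underside.
Not all that is in view belongs to the job. Of the things that look like the part that bears bottle_center, take the one that is farthest to the robot's left at the start.

How it is judged:
By the outcome, as a careful person would: the job done as asked, in the order asked, and still so for the second after the job is handed in, while the arm keeps its last pose, push and grip.
It also fails if it takes over 45 s, if anything falls off the work surface, if the arm or the gripper's body presses on something with over 40 N, if the wrist force passes 120 N, or if a joint passes its speed limit or range.

ROBOT

A 7-joint arm with a two-finger parallel gripper is mounted at the origin on a cart in front of the work surface, level with it; the furniture and walls round the work are solid. World frame = base frame: x ahead of the robot, y to its left, z up, the work surface at z = 0. Lengths are in mm, angles in rad, forces in N, time in s.
With the tool pointing down it reaches from about 425 to 950 mm from the base axis. Payload 4.7 kg.
Tool frame: the origin (TCP) lies on the centre line of the jaws, within the pads' length; the fingertips stand 8 mm ahead of it and the grasp point (between the pads) lies 11 mm behind it; z points along the fingers, y is the line along which they close (so a half turn about z gives the same grasp; the last joint's range is limited). The gripper opens to 85 mm and grips with 20 to 120 N. Pads are 22 mm wide; open, the fingers measure 114 mm over their backs; the gripper's body (76 mm by 85 mm) begins 54 mm behind the grasp point. The pads swing forward as they close: fully open they stand 13 mm farther back than shut.
Start: joints at [1.118, 0.469, -0.049, 1.532, 0.024, 1.141, -0.082], TCP at [277.625, -615.282, 239.335] pointing down, gripper open.
Joint ranges: [-2.59, 2.59], [-0.33, 1.99], [-1.39, 1.29], [0.1, 2.45], [-1.04, 4.18], [0.21, 1.99], [-2.66, 2.66]. Speed limits (rad/s): [2.57, 2.57, 3.14, 3.14, 3.14, 3.14, 3.14].

INTERFACE

Orientations are given as a unit quaternion [w, x, y, z].
In Python, from station import ctrl gives the robot as it stands. The module is installed in compiled form; this text tells all that it offers.
- The arm moves only by the tool apply_moves, never from a script. Its argument "series" is a list that holds one entry, the list of rows, each a list of 7 numbers: the shift along the world's x, y, z in units of 0.3 m (1.0 is 0.3 m), then the turn, a rotation vector about the world's x, y, z in units of 180 degrees (1.0 is 180 degrees), then the closure in counts, from 0 (fully open) to 255 (shut). In form: [[[tx, ty, tz, ax, ay, az, jaw], ...]]. A call has 1 to 5 rows; each row is the pose to reach, as a shift and turn from the pose commanded when the call began, turning the shorter way round; what a row does not reach only later rows make up. A row lasts 1/10 s, in which the tool goes at most 50 mm and 8.59 degrees, less where a joint would pass 70% of its speed; a pose out of reach is approached as far as the arm can. A call with a number of a shift or a turn outside -1 to 1 is refused whole. A call with a gripper value outside its range is refused whole. The fingers move at their own pace and stop on an object; the grip force is fixed at half the most. Time passes only in rows, so rows that repeat a pose let the fingers close. It gives the time, the measured TCP pose, the force, the opening and the grip force at its end, in the units of the state.
- ctrl.sense(): the state, without advancing time (a new reading comes with each control period).
- ctrl.read_camera(name): name is "side" or "top"; returns a dict with "img" (384x512x3 uint8, blue, green, red), "range_z" (384x512 float32, mm along the optical axis (not along the pixel's ray), 0 where there is no reading), "vfov" (degrees; the focal length in pixels is half the picture's height over the tangent of half this angle, whatever the lens; pixels are square), "cx", "cy" (the principal point, pixels), "world_from_camera" (4x4, takes a point from camera to world coordinates). Camera axes: x right, y down, z forward; pixel columns grow to the right and rows downward; lengths in mm; the calibration is good to about 2 mm. A picture is of the moment at which its call begins.
- ctrl.finish_job(): hands the job in; it is judged then, once.
The state is a dict: "time_s": time; "joint_pos": joint angles; "qvel": joint speeds; "effort": joint torques, N m; "ee_pos": TCP position; "tcp_rot": TCP orientation; "contact_force": force on the tool from outside, world axes, zero at the start; "torque": the same for the moment, N m; "width": opening from 0.0 (shut) to 1.0 (fully open); "grip_force": force on a finger pad.
Only numpy, scipy, OpenCV 4.12 (cv2) and the standard library are available. Lean on these libraries where they do the work, as an engineer would, in place of code of your own. Each camera call takes 0.05 s, during which the arm holds its last target. There are 200 camera calls.

## Working session

There is one attempt and no reset: what is moved stays moved. The work goes in short steps, Python scripts to look and compute and a tool call to move; the robot and the scene stay as the last step left them, time stands still between calls to the robot, and variables do not carry over. Pictures are saved under pics/ and viewed, at most 10 in all, crops included, and the job is handed in when it is done.

Besides the shell and the picture viewer there is one more tool, called by a JSON object that holds its "api" and its "payload", one argument or row to a line. apply_moves: Moves the arm, as the interface text tells. Its arguments: {"type":"object","properties":{"series":{"type":"array"}},"required":["series"]}

```bash
mkdir -p pics; cat > h.py <<'E'
import numpy as np, cv2
from station import ctrl
def shot(n,save=None):
    c=ctrl.read_camera(n)
    if save: cv2.imwrite(f'pics/{save}.png',c['img'])
    f=192/np.tan(np.radians(c['vfov'])/2)
    v,u=np.mgrid[0:384,0:512]; z=c['range_z'].astype(float)
    P=np.stack([(u-c['cx'])/f*z,(v-c['cy'])/f*z,z],-1)
    T=np.array(c['world_from_camera']); W=P@T[:3,:3].T+T[:3,3]
    W[z<=0]=np.nan
    return c,W
E
python3 - <<'E'
from h import *
s=ctrl.sense(); print({k:np.round(v,3) for k,v in s.items()})
for n in('side','top'):
    c,W=shot(n,n+'0'); np.save(n+'0.npy',W); print(n,c['vfov'],c['cx'],c['cy'],np.round(c['world_from_camera'],3).tolist())
E
```

```text
{'time_s': np.float64(0.0), 'joint_pos': array([ 1.118,  0.469, -0.049,  1.534,  0.024,  1.141, -0.082]), 'qvel': array([ 0.   , -0.001,  0.001, -0.   ,  0.   ,  0.002, -0.   ]), 'effort': array([-1.0000e-03, -5.1030e+01, -4.7000e-02, -2.3771e+01,  1.1000e-02,
        7.0000e-03,  0.0000e+00]), 'ee_pos': array([ 277.339, -614.78 ,  238.271]), 'tcp_rot': array([-0.001,  0.978,  0.21 , -0.   ]), 'contact_force': array([-0.099,  0.635, -0.075]), 'torque': array([-0.019, -0.033,  0.035]), 'grip_force': np.float64(0.0), 'width': np.float64(0.998)}
side 45.29581672110831 261.19963345457035 187.64828211790763 [[0.999, -0.0, 0.048, 465.759], [-0.041, -0.513, 0.858, -1302.106], [0.025, -0.859, -0.512, 873.078], [0.0, 0.0, 0.0, 1.0]]
top 54.10248472027626 249.05644733923194 189.46094705860276 [[-0.015, -0.994, 0.109, 394.338], [-1.0, 0.017, 0.016, -29.906], [-0.018, -0.109, -0.994, 1487.474], [0.0, 0.0, 0.0, 1.0]]
```

View pics/top0.png

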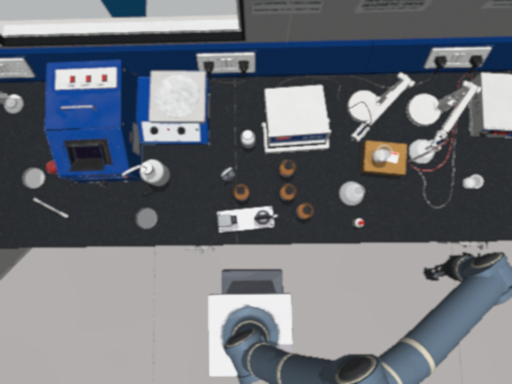

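View pics/side0.png

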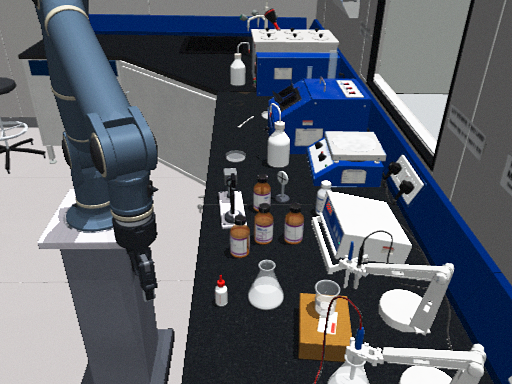

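The top view shows the base plate at about (245,218), with the camera at (228,220) and the mirror at (263,216). The target is at (228,173). The leftmost amber bottle, at (241,192), stands between mirror and target. Next I'll measure these from both point clouds.

```bash
python3 - <<'E'
from h import *
for n in('top','side'):
    W=np.load(n+'0.npy'); im=cv2.imread(f'pics/{n}0.png')
    x,y,z=W[...,0],W[...,1],W[...,2]
    wk=(x>380)&(x<800)&(y>-450)&(y<450)&(z>8)&(z<260)
    k,l,st,ce=cv2.connectedComponentsWithStats(wk.astype(np.uint8))
    print(n)
    for i in range(1,k):
        if st[i,4]<15: continue
        p=W[l==i]; print(st[i],np.round(p.min(0)),np.round(p.max(0)),np.round(np.median(p,0)))
    # zoom
    r=(150,240,200,320) if n=='top' else (150,310,190,330)
    cv2.imwrite(f'pics/{n}z.png',cv2.resize(im[r[0]:r[1],r[2]:r[3]],None,fx=6.5 if n=='top' else 3.7,fy=6.5 if n=='top' else 3.7,interpolation=2))
    if n=='top':
        np.set_printoptions(linewidth=250)
        print('z rows 204-232 cols 214-282'); print(np.round(z[204:234:1,214:282:2]).astype(int))
E
```

```text
top
[351 110  21  32 203] [ 716. -450.   42.] [ 799. -389.  230.] [ 754. -423.  129.]
[ 113  113   98   73 3270] [579. 148.   8.] [800. 450. 255.] [744. 372.  87.]
[187 121  18   3  43] [796. 154. 113.] [800. 219. 145.] [798. 182. 130.]
[ 264  120   67   33 1757] [ 703. -329.    8.] [800. -68. 144.] [ 747. -189.  118.]
[242 131  13  17 192] [724. -29.  11.] [774.  19. 122.] [740.  -7.  85.]
[280 160  16  17 219] [ 604. -181.    9.] [ 658. -126.  131.] [ 624. -151.   91.]
[222 168  13  13 116] [595.  53.   8.] [640. 101. 117.] [613.  73.  15.]
[340 181  25  25 459] [ 488. -449.    8.] [ 583. -362.  119.] [ 531. -394.   46.]
[234 184  16  17 210] [513.  -6.   8.] [570.  50. 131.] [537.  22.  91.]
[280 184  17  17 218] [ 511. -183.    9.] [ 567. -126.  136.] [ 535. -150.   91.]
[296 203  18  16 219] [ 438. -244.    9.] [ 494. -189.  132.] [ 465. -211.   91.]
[ 214  206   63   26 1021] [ 394. -108.    8.] [490. 134. 178.] [439.  12.  16.]
[353 219  11   8  75] [ 405. -433.    8.] [ 433. -407.   99.] [ 419. -416.   52.]
z rows 204-232 cols 214-282
[[ 4  1  1 ...  2 -7  2]
 [ 5  1  0 ... -
[... 196 characters left out ...]
04.]
[226 150  20  11  79] [412. 355.   8.] [491. 446.  21.] [450. 410.  13.]
[329 150   4  10  16] [797. 151. 119.] [800. 223. 137.] [799. 178. 127.]
[ 219  168   31   89 1655] [ 394. -250.    8.] [495. 118. 176.] [451. -82.  50.]
[276 171  14  31 214] [596.  52.   8.] [643.  95. 115.] [617.  74.  67.]
[ 254  174   20   69 1086] [ 511. -187.    9.] [572.  38. 132.] [ 540. -160.   75.]
[284 203  20  40 632] [ 604. -187.    8.] [ 663. -138.  131.] [ 630. -172.   71.]
[ 248  260   36   48 1121] [ 489. -450.    8.] [ 582. -385.  118.] [ 534. -428.   52.]
[215 275  13  30 265] [ 404. -441.    8.] [ 435. -415.   95.] [ 420. -431.   44.]<stdin>:16: RuntimeWarning: invalid value encountered in cast
```

View pics/topz.png

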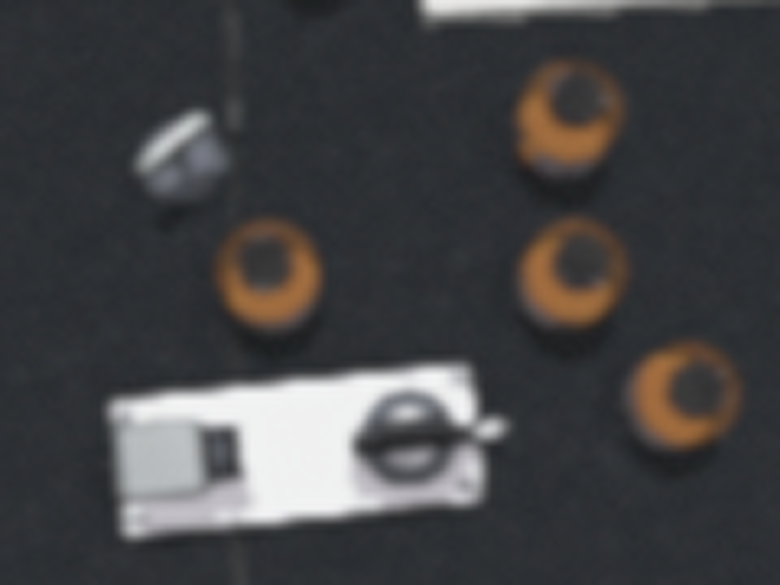

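View pics/sidez.png

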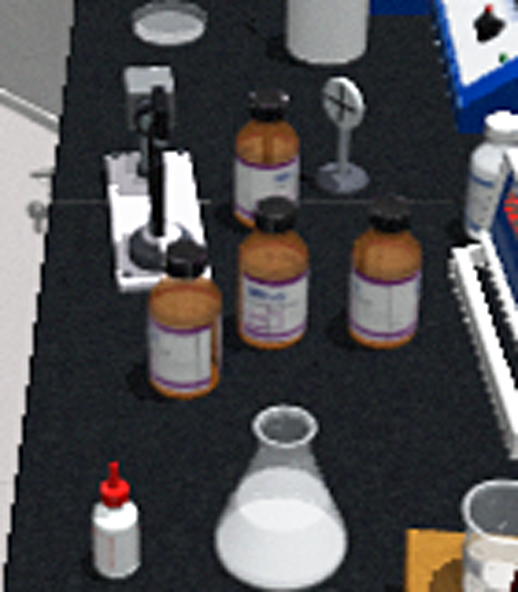

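The zooms confirm the layout. The pointer sits right of the mirror, at about (489,428) in the zoom, so the mirror is at 0. The target is upper left at (175,140), facing the mirror. Next I'll pin down the plate, target, bottle and bar.

```bash
python3 - <<'E'
from h import *
W=np.load('top0.npy'); S=np.load('side0.npy'); im=cv2.imread('pics/top0.png'); ims=cv2.imread('pics/side0.png')
def sel(W,x0,x1,y0,y1,z0,z1):
    return W[(W[...,0]>x0)&(W[...,0]<x1)&(W[...,1]>y0)&(W[...,1]<y1)&(W[...,2]>z0)&(W[...,2]<z1)]
# plate
m=(W[...,0]>380)&(W[...,0]<495)&(W[...,1]>-125)&(W[...,1]<140)&(W[...,2]>5)&(W[...,2]<200)
pl=(m&(W[...,2]<20)&(im.min(-1)>110)); P=W[pl][:,:2].astype(np.float32)
(c,s,a)=cv2.minAreaRect(P); print('plate',c,s,a,cv2.boxPoints((c,s,a)).round().tolist())
for nm,A in(('top',W),('side',S)):
    for lab,b in(('cap',(500,580,-20,60,114,140)),('bottle',(500,580,-20,60,30,90)),('bar',(390,500,-110,0,135,185)),('frame',(390,500,-110,0,60,185)),('cam',(390,500,20,140,95,125)),('disc',(590,660,40,110,66,125)),('foot',(580,670,30,120,3,20))):
        p=sel(A,*b)
        if len(p)>3:
            r=cv2.minAreaRect(p[:,:2].astype(np.float32))
            print(nm,lab,len(p),p.min(0).round(),p.max(0).round(),p.mean(0).round(1),np.round(r[0]),np.round(r[1]),round(r[2]))
# bottle circle fit on body (side)
from scipy.optimize import least_squares
for nm,A in(('top',W),('side',S)):
    p=sel(A,500,580,-20,60,15,80); f=least_squares(lambda q:np.hypot(p[:,0]-q[0],p[:,1]-q[1])-29,[541,22],loss='soft_l1',f_scale=2); print(nm,'bottle fit',f.x.round(1),len(p))
E
```

```text
plate (442.7618713378906, 8.025856018066406) (84.96672058105469, 219.7151641845703) 4.395519733428955 [[392.0, 114.0], [409.0, -105.0], [494.0, -98.0], [477.0, 121.0]]
top cap 67 [527.   7. 115.] [557.  37. 131.] [541.9  22.2 124.7] [542.  22.] [29. 30.] 89
top bottle 88 [513.  -6.  31.] [570.  50.  90.] [535.   21.1  78.9] [541.  22.] [56. 57.] 88
top bar 43 [441. -77. 155.] [452. -38. 178.] [446.3 -57.1 171.2] [446. -57.] [39. 11.] 90
top frame 91 [436. -93.  64.] [452. -24. 178.] [443.5 -58.3 143.9] [445. -58.] [15. 70.] 5
top cam 209 [413.  39.  95.] [457. 117. 119.] [434.9  75.6 109.3] [435.  78.] [78. 44.] 89
top disc 46 [600.  55.  67.] [629.  94. 117.] [614.7  75.1  98. ] [617.  77.] [13. 48.] 42
top foot 137 [580.  33.   3.] [670. 118.  19.] [616.8  76.2   8.3] [625.  75.] [84. 89.] 89
side cap 70 [528.   5. 116.] [559.  38. 132.] [543.2  18.  124. ] [543.  22.] [32. 30.] 88
side bottle 264 [516. -10.  30.] [571.  33.  90.] [541.8   3.7  64.1] [543.  11.] [42. 56.] 85
side bar 66 [441. -86. 144.] [454. -33. 176.] [447.3 -66.2 162.9] [448. -60.] [12. 53.] 8
side frame 187 [436. -99.  60.] [454. -24. 176.] [445.3 -71.9 125. ] [446. -61.] [15. 76.] 5
side cam 130 [414.  35.  95.] [456. 106. 117.] [432.8  73.5 109.1] [435.  70.] [41. 70.] 1
side disc 109 [600.  52.  66.] [631.  95. 115.] [615.7  74.1  92.5] [617.  75.] [11. 51.] 39
side foot 126 [583.  37.   3.] [670. 117.  20.] [621.1  72.2   9.5] [627.  80.] [88. 77.] 9
top bottle fit [542.3  23.2] 29
side bottle fit [543.3  25.3] 226
```

{"api": "apply_moves", "payload": {
  "series": [
    [[0.06,0.15,0.1,0,0,0,0],[0.12,0.3,0.1,0,0,0,0],[0.18,0.45,0.1,0,0,0,0],[0.24,0.6,0.1,0,0,0,0],[0.3,0.75,0.1,0,0,0,0]]
  ]
}}

```text
time_s: 0.6
ee_pos: [367.9, -388.1, 269.1]
tcp_rot: [-0.0, 0.978, 0.21, -0.0]
contact_force: [0.1, 0.4, -0.2]
width: 1.001
grip_force: 0.0
```

{"api": "apply_moves", "payload": {
  "series": [
    [[0.065,0.15,0,0,0,0,0],[0.13,0.3,0,0,0,0,0],[0.195,0.45,0,0,0,0,0],[0.26,0.6,0,0,0,0,0],[0.32,0.75,0,0,0,0,0]]
  ]
}}

```text
time_s: 1.1
ee_pos: [463.9, -163.3, 269.2]
tcp_rot: [0.0, 0.978, 0.21, -0.0]
contact_force: [2.0, -1.0, -0.4]
width: 1.002
grip_force: 0.0
```

{"api": "apply_moves", "payload": {
  "series": [
    [[0.065,0.15,-0.02,0,0,0,0],[0.13,0.3,-0.05,0,0,0,0],[0.195,0.45,-0.1,0,0,0,0],[0.26,0.62,-0.2,0,0,0,0],[0.26,0.62,-0.22,0,0,0,0]]
  ]
}}

```text
time_s: 1.6
ee_pos: [541.5, 26.7, 201.6]
tcp_rot: [-0.002, 0.977, 0.214, -0.0]
contact_force: [-1.1, -0.2, -0.6]
width: 1.001
grip_force: 0.0
```

{"api": "apply_moves", "payload": {
  "series": [
    [[0.002,0.006,-0.12,0,0,0,0],[0.002,0.006,-0.24,0,0,0,0],[0.002,0.006,-0.36,0,0,0,0],[0.002,0.006,-0.44,0,0,0,0],[0.002,0.006,-0.44,0,0,0,0]]
  ]
}}

```text
time_s: 2.1
ee_pos: [539.2, 22.1, 67.9]
tcp_rot: [-0.001, 0.978, 0.21, -0.004]
contact_force: [-0.7, -0.0, 1.2]
width: 0.999
grip_force: 0.0
```

{"api": "apply_moves", "payload": {
  "series": [
    [[0,0,0,0,0,0,160],[0,0,0,0,0,0,160],[0,0,0,0,0,0,160],[0,0,0,0,0,0,160],[0,0,0,0,0,0,160]]
  ]
}}

```text
time_s: 2.6
ee_pos: [543.7, 23.0, 73.5]
tcp_rot: [0.0, 0.978, 0.21, 0.002]
contact_force: [-1.0, 0.3, 6.4]
width: 0.647
grip_force: 63.7
```

{"api": "apply_moves", "payload": {
  "series": [
    [[0,0,0.1,0,0,0,160],[0,0,0.2,0,0,0,160],[-0.01,0.1,0.23,0,0,0,160],[-0.02,0.2,0.23,0,0,0,160],[-0.02,0.3,0.23,0,0,0,160]]
  ]
}}

```text
time_s: 3.1
ee_pos: [536.1, 113.0, 141.6]
tcp_rot: [0.0, 0.978, 0.21, 0.001]
contact_force: [0.2, 0.3, -2.3]
width: 0.645
grip_force: 65.4
```

{"api": "apply_moves", "payload": {
  "series": [
    [[0,0.1,0,0,0,0,160],[0,0.2,0,0,0,0,160],[0,0.24,0,0,0,0,160],[0,0.24,-0.06,0,0,0,160],[0,0.24,-0.12,0,0,0,160]]
  ]
}}

```text
time_s: 3.6
ee_pos: [536.7, 184.3, 104.7]
tcp_rot: [0.0, 0.978, 0.21, 0.001]
contact_force: [-0.7, 0.3, -2.1]
width: 0.644
grip_force: 65.4
```

```bash
python3 - <<'E'
from h import *
c,W=shot('side'); print({k:np.round(v,3) for k,v in ctrl.sense().items() if k in('ee_pos','width','contact_force')})
cv2.imwrite('pics/s1.png',cv2.resize(c['img'][100:280,190:330],None,fx=3.3,fy=3.3,interpolation=2))
E
```

```text
{'ee_pos': array([534.613, 182.801, 101.355]), 'contact_force': array([-0.578, -0.597, -3.796]), 'width': np.float64(0.646)}
```

View pics/s1.png

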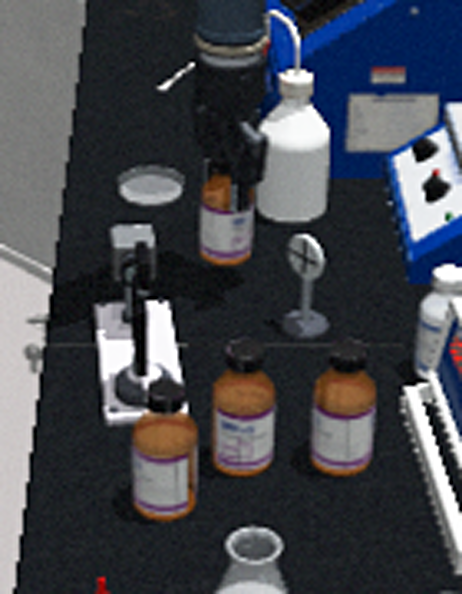

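The bottle is held upright in the gripper at about (227,220), clear of the target and camera. Lowering it and letting go.

{"api": "apply_moves", "payload": {
  "series": [
    [[0,0,-0.06,0,0,0,160],[0,0,-0.09,0,0,0,160],[0,0,-0.102,0,0,0,160],[0,0,-0.109,0,0,0,160],[0,0,-0.109,0,0,0,160]]
  ]
}}

```text
time_s: 4.15
ee_pos: [536.9, 184.1, 73.8]
tcp_rot: [0.001, 0.978, 0.21, 0.001]
contact_force: [-3.0, -1.1, 6.7]
width: 0.649
grip_force: 66.4
```

{"api": "apply_moves", "payload": {
  "series": [
    [[0,0,0,0,0,0,0],[0,0,0,0,0,0,0],[0,0,0,0,0,0,0],[0,0,0,0,0,0,0],[0,0,0,0,0,0,0]]
  ]
}}

```text
time_s: 4.65
ee_pos: [536.3, 184.5, 71.6]
tcp_rot: [0.0, 0.978, 0.21, 0.0]
contact_force: [0.5, 1.3, 0.0]
width: 0.999
grip_force: 0.0
```

{"api": "apply_moves", "payload": {
  "series": [
    [[0,0,0.1,0,0,0,0],[0,0,0.24,0,0,0,0],[0,0,0.4,0,0,0,0],[0,0,0.55,0,0,0.045,0],[-0.03,-0.1,0.56,0,0,0.09,0]]
  ]
}}

```text
time_s: 5.15
ee_pos: [530.4, 160.4, 246.4]
tcp_rot: [-0.001, 0.936, 0.352, 0.007]
contact_force: [-0.1, 0.3, 0.1]
width: 1.001
grip_force: 0.0
```

{"api": "apply_moves", "payload": {
  "series": [
    [[-0.05,-0.12,0,0,0,0.045,0],[-0.1,-0.24,0,0,0,0.09,0],[-0.15,-0.36,0,0,0,0.135,0],[-0.2,-0.48,0,0,0,0.18,0],[-0.25,-0.6,0,0,0,0.225,0]]
  ]
}}

```text
time_s: 5.65
ee_pos: [453.2, -22.9, 239.6]
tcp_rot: [0.0, 0.764, 0.645, -0.0]
contact_force: [0.6, 0.0, 0.3]
width: 0.996
grip_force: 0.0
```

{"api": "apply_moves", "payload": {
  "series": [
    [[-0.02,-0.1,0,0,0,0.045,0],[-0.02,-0.1,0,0,0,0.075,0],[-0.02,-0.1,0,0,0,0.075,0]]
  ]
}}

```text
time_s: 5.95
ee_pos: [447.8, -52.3, 239.7]
tcp_rot: [0.0, 0.686, 0.728, 0.0]
contact_force: [0.1, -0.4, 0.8]
width: 1.004
grip_force: 0.0
```

```bash
python3 - <<'E'
from h import *
s=ctrl.sense();print({k:np.round(v,3) for k,v in s.items() if k in('ee_pos','tcp_rot','joint_pos')})
w,x,y,z=s['tcp_rot'];print('yaw y',np.degrees(np.arctan2(1-2*(x*x+z*z),2*(x*y-w*z))))
c,W=shot('side'); np.save('s2.npy',W)
cv2.imwrite('pics/s2.png',cv2.resize(c['img'][100:280,190:330],None,fx=3.3,fy=3.3,interpolation=2))
p=W[(W[...,0]>500)&(W[...,0]<580)&(W[...,1]>140)&(W[...,1]<225)&(W[...,2]>110)&(W[...,2]<140)]
print('placed cap',len(p),p.min(0),p.max(0))
E
```

```text
{'joint_pos': array([ 0.551,  0.141, -0.575,  2.013,  0.09 ,  1.012, -0.008]), 'ee_pos': array([447.838, -52.338, 239.673]), 'tcp_rot': array([0.   , 0.686, 0.728, 0.   ])}
yaw y 3.4011651692033396
placed cap 65 [523.16671023 165.42555507 110.09286276] [552.4588393  205.63033374 129.71606599]
```

View pics/s2.png

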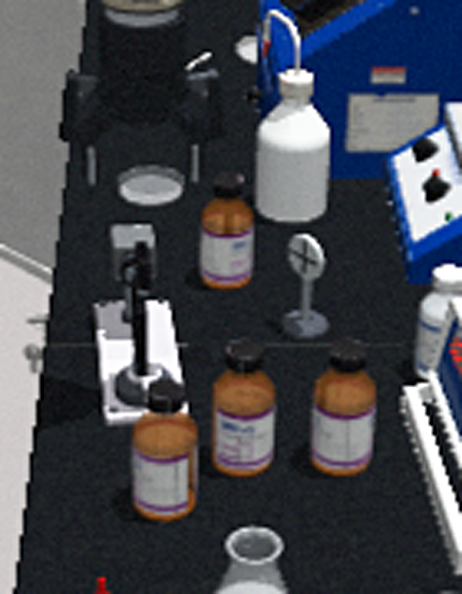

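The amber bottle stands upright at about (228,240), clear of the line. The open fingers straddle above the mirror bar. Descending onto the bar.

{"api": "apply_moves", "payload": {
  "series": [
    [[0,-0.007,-0.12,0,0,0.006,0],[0,-0.007,-0.24,0,0,0.006,0],[0,-0.007,-0.31,0,0,0.006,0],[0,-0.007,-0.31,0,0,0.006,60],[0,-0.007,-0.31,0,0,0.006,120]]
  ]
}}

```text
time_s: 6.5
ee_pos: [448.7, -52.6, 147.1]
tcp_rot: [-0.0, 0.678, 0.735, 0.0]
contact_force: [0.3, -0.3, -0.9]
width: 0.691
grip_force: 0.0
```

{"api": "apply_moves", "payload": {
  "series": [
    [[0,0,0,0,0,0,255],[0,0,0,0,0,0,255],[0,0,0,0,0,0,255],[0,0,0,0,0,0,255],[0,0,0,0,0,0,255]]
  ]
}}

```text
time_s: 7.0
ee_pos: [446.7, -53.8, 147.6]
tcp_rot: [-0.0, 0.678, 0.735, -0.002]
contact_force: [-7.0, -0.4, 9.0]
width: 0.133
grip_force: 58.9
```

```bash
cat >> h.py <<'E'
def yaw():
    s=ctrl.sense(); w,x,y,z=s['tcp_rot']
    print({k:np.round(v,2) for k,v in s.items() if k in('ee_pos','width','contact_force','torque','grip_force')},'yaw',np.degrees(np.arctan2(1-2*(x*x+z*z),2*(x*y-w*z))).round(2))
E
python3 -c "
from h import *
yaw()"
```

```text
{'ee_pos': array([446.67, -53.79, 147.56]), 'contact_force': array([-6.99, -0.42,  8.96]), 'torque': array([-0.01,  1.19,  0.2 ]), 'grip_force': np.float64(58.91), 'width': np.float64(0.13)} yaw 4.66
```

{"api": "apply_moves", "payload": {
  "series": [
    [[0,0,0,0,0,0.03,255],[0,0,0,0,0,0.065,255],[0,0,0,0,0,0.1,255],[0,0,0,0,0,0.135,255],[0,0,0,0,0,0.17,255]]
  ]
}}

```text
time_s: 7.5
ee_pos: [445.5, -54.2, 147.5]
tcp_rot: [-0.002, 0.459, 0.889, -0.002]
contact_force: [-10.3, -1.0, 13.4]
width: 0.131
grip_force: 59.4
```

{"api": "apply_moves", "payload": {
  "series": [
    [[0,0,0,0,0,0.035,255],[0,0,0,0,0,0.07,255],[0,0,0,0,0,0.105,255],[0,0,0,0,0,0.14,255],[0,0,0,0,0,0.165,255]]
  ]
}}

```text
time_s: 8.0
ee_pos: [444.8, -55.1, 147.5]
tcp_rot: [-0.003, 0.216, 0.976, -0.003]
contact_force: [-13.6, -3.0, 17.3]
width: 0.131
grip_force: 59.8
```

{"api": "apply_moves", "payload": {
  "series": [
    [[0,0,0,0,0,0,255],[0,0,0,0,0,0,255]]
  ]
}}

```text
time_s: 8.2
ee_pos: [444.7, -55.1, 147.5]
tcp_rot: [-0.003, 0.218, 0.976, -0.003]
contact_force: [-13.7, -2.8, 18.1]
width: 0.13
grip_force: 60.0
```

```bash
python3 - <<'E'
from h import *
yaw()
c,W=shot('side'); np.save('s3.npy',W); a=c['img'][150:280,200:320]
t,V=shot('top'); np.save('t3.npy',V); b=t['img'][150:240,200:290]; cv2.imwrite('pics/s3raw.png',c['img']); cv2.imwrite('pics/t3raw.png',t['img'])
a=cv2.resize(a,None,fx=3.6,fy=3.6,interpolation=2);b=cv2.resize(b,(360,360),interpolation=2)
o=np.zeros((468,800,3),np.uint8);o[:,:432]=a;o[:360,436:796]=b;cv2.imwrite('pics/v3.png',o)
E
```

```text
{'ee_pos': array([444.75, -55.1 , 147.51]), 'contact_force': array([-13.7 ,  -2.78,  18.12]), 'torque': array([-0.4 ,  2.11, -0.07]), 'grip_force': np.float64(59.98), 'width': np.float64(0.13)} yaw 64.79
```

View pics/v3.png

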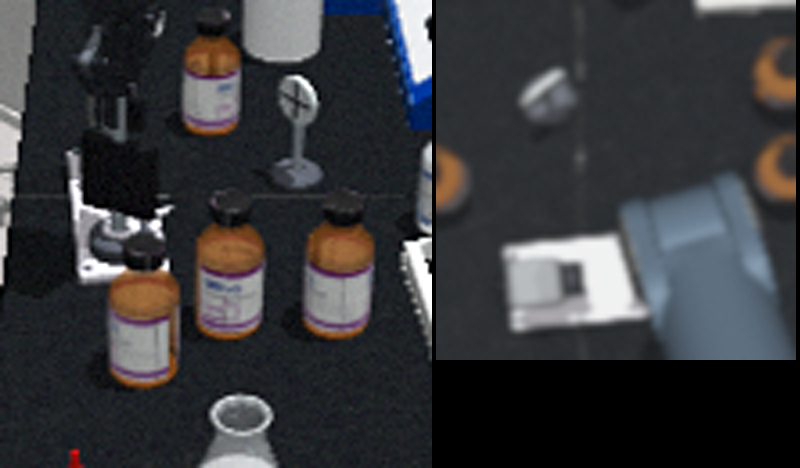

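The mirror has turned: its back is visible at about (120,170) in the left panel, with the pointer tip at (165,208). Next I'll measure the mirror plane, the pointer and the target more closely.

```bash
python3 - <<'E'
from h import *
A=lambda d:np.degrees(np.arctan2(d[1],d[0]))
def pick(W,b,extra=True): return (W[...,0]>b[0])&(W[...,0]<b[1])&(W[...,1]>b[2])&(W[...,1]<b[3])&(W[...,2]>b[4])&(W[...,2]<b[5])&extra
S=np.load('s3.npy');T=np.load('t3.npy');T0=np.load('top0.npy');S0=np.load('side0.npy')
g0=cv2.imread('pics/top0.png').min(-1);gs0=cv2.imread('pics/side0.png').min(-1);gs=cv2.imread('pics/s3raw.png').min(-1)
p=S[pick(S,(395,500,-110,-10,60,122))]; q=p[:,:2]-np.median(p[:,:2],0)
for _ in range(4):
    u=np.linalg.svd(q-q.mean(0))[2][1]; r=(q-q.mean(0))@u; q=q[abs(r)<6]
print('mirror back',len(p),len(q),'normal',A(u)%180, q.std(0), np.median(p,0))
# target disc
for nm,W in(('top0',T0),('top3',T),('side0',S0),('side3',S)):
    p=W[pick(W,(590,645,40,110,67,120))]
    print(nm,len(p),'mean',p.mean(0).round(1),'mid',((np.percentile(p,2,0)+np.percentile(p,98,0))/2).round(1),'disc line',A(np.linalg.svd(p[:,:2]-p[:,:2].mean(0))[2][1])%180)
# plate long edge fits
for nm,W,g in(('top',T0,g0),('side',S0,gs0)):
    m=pick(W,(380,500,-115,135,2,20),g>(110 if nm=='top' else 110)); 
    P=W[m]
    if nm=='top':
        L=P; out=[]
        for lo,hi,f in((-95,110,np.max),(-95,110,np.min)):
            e=[(y,f(L[(abs(L[:,1]-y)<4)][:,0])) for y in range(lo,hi,8) if (abs(L[:,1]-y)<4).sum()>1]
            e=np.array(e); k=np.polyfit(e[:,0],e[:,1],1); r=e[:,1]-np.polyval(k,e[:,0]); e=e[abs(r)<4];k=np.polyfit(e[:,0],e[:,1],1); print('edge',k,'yaw',-np.degrees(np.arctan(k[0])),len(e))
    print(nm,len(P),cv2.minAreaRect(P[:,:2].astype(np.float32)))
# camera body
for nm,W in(('top',T0),('side',S0)):
    p=W[pick(W,(400,470,60,125,104,120))]; print('cam',nm,cv2.minAreaRect(p[:,:2].astype(np.float32)),p.mean(0))
# pointer
for nm,W in(('side',S),('top',T)):
    p=W[pick(W,(455,520,-60,0,22,46))]; print('pointer',nm,len(p)); 
    if len(p)<40: print(p.round())
E
```

```text
mirror back 345 335 normal 65.48631835194311 [19.12492209  8.97051582] [446.68463138 -64.91436682  92.83444656]
top0 46 mean [614.7  75.1  98. ] mid [614.2  74.9  95.1] disc line 37.98193124223163
top3 46 mean [614.8  75.2  97.4] mid [613.9  74.5  95.3] disc line 38.23123590147745
side0 108 mean [615.7  74.   92.7] mid [615.6  74.9  91. ] disc line 38.15878314631738
side3 108 mean [615.9  74.6  92.4] mid [615.6  75.3  92.3] disc line 38.08786703206718
edge [-8.94301875e-02  4.82079862e+02] yaw 5.11037738680131 26
edge [-8.72637621e-02  4.02549721e+02] yaw 4.987211732554538 26
top 735 ((441.94171142578125, 6.647972106933594), (85.54255676269531, 227.67286682128906), 5.17692756652832)
side 446 ((440.7899475097656, 14.488014221191406), (81.69935607910156, 226.62649536132812), 5.182480812072754)
cam top ((434.5291442871094, 83.11253356933594), (43.69174575805664, 47.65583038330078), 5.894055366516113) [434.37216069  83.3346453  111.45232241]
cam side ((434.8761291503906, 83.49209594726562), (41.45833206176758, 44.03467559814453), 0.6788125038146973) [433.71887008  82.50035622 111.76810392]
pointer side 28
[[489. -28.  38.]
 [492. -28.  38.]
 [496. -21.  33.]
 [482. -33.  37.]
 [486. -32.  36.]
 [489. -30.  35.]
 [492. -24.  31.]
 [482. -39.  37.]
 [456. -46.  38.]
 [456. -50.  37.]
 [459. -51.  38.]
 [462. -43.  32.]
 [466. -50.  37.]
 [469. -41.  30.]
 [456. -52.  34.]
 [459. -55.  36.]
 [462. -55.  36.]
 [466. -53.  35.]
 [469. -44.  29.]
 [472. -44.  29.]
 [456. -60.  36.]
 [466. -47.  27.]
 [469. -54.  32.]
 [472. -55.  32.]
 [475. -55.  32.]
 [466. -57.  29.]
 [469. -59.  31.]
 [476. -56.  29.]]
pointer top 0
[]
```

{"api": "apply_moves", "payload": {
  "series": [
    [[0,0,0,0,0,0.004,255],[0,0,0,0,0,0.008,255],[0,0,0,0,0,0.008,255],[0,0,0,0,0,0.008,255]]
  ]
}}

```text
time_s: 8.7
ee_pos: [444.8, -55.2, 147.5]
tcp_rot: [-0.003, 0.206, 0.979, -0.003]
contact_force: [-14.6, -3.4, 17.7]
width: 0.131
grip_force: 59.9
```

```bash
python3 - <<'E'
from h import *
yaw(); N=[]; Q=[]
for i in range(12):
    c,S=shot('side')
    p=S[(S[...,0]>395)&(S[...,0]<500)&(S[...,1]>-110)&(S[...,1]<-10)&(S[...,2]>60)&(S[...,2]<122)][:,:2]; q=p-np.median(p,0)
    for _ in range(4):
        u=np.linalg.svd(q-q.mean(0))[2][1]; r=(q-q.mean(0))@u; q=q[abs(r)<6]
    N.append(np.degrees(np.arctan2(u[1],u[0]))%180)
    d=S[(S[...,0]>590)&(S[...,0]<645)&(S[...,1]>40)&(S[...,1]<110)&(S[...,2]>67)&(S[...,2]<120)]; Q.append((d.min(0)+d.max(0))/2)
print(np.mean(N),np.std(N),np.mean(Q,0)); yaw()
E
```

```text
{'ee_pos': array([444.79, -55.19, 147.53]), 'contact_force': array([-14.6 ,  -3.4 ,  17.68]), 'torque': array([-0.38,  2.1 , -0.07]), 'grip_force': np.float64(59.9), 'width': np.float64(0.13)} yaw 66.23
66.4681014520784 0.35348829868997456 [615.74839257  74.8890823   92.53461601]
{'ee_pos': array([444.76, -55.17, 147.5 ]), 'contact_force': array([-12.93,  -3.37,  17.76]), 'torque': array([-0.38,  2.16, -0.13]), 'grip_force': np.float64(59.9), 'width': np.float64(0.13)} yaw 66.23
```

The mirror normal measures 66.5° against 66.6° needed, and the grip is steady. Handing in.

```bash
python3 -c "
from station import ctrl
print(ctrl.finish_job())"
```

```text
the job is handed in; nothing more can be done
None
```

The job is handed in, with no verdict shown: the amber bottle stands upright clear of the mirror–target line, and the gripper still holds the mirror bar at a measured 66.5° against the 66.6° computed to centre the target.

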